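# Get the wheel magazine ready for loading

### The job

I want to load the caster wheels into the spring-fed magazine. Lift the empty orange tray off the grey tray that holds the wheels and set it down flat in the middle of the green mat (do not drop it), then pull the magazine's spring-loaded follower back by its blue grip until its yellow pointer stands at the red marker, and finish still holding it there, without letting go, so that I can load. Leave the grey tray with its wheels and the other things on the bench where they are.

Things in the scene. Friction and masses are not known exactly. Their poses are not given: they have to be found in the camera images.
- upper_tray: Empty orange tray, 110 (its x) x 84 (its y) mm, 0.14 to 0.28 kg, walls to 34 above its underside, stacked on the grey tray. Its foot, 98x72 and 6 deep, sits in the grey tray's rim with 3 mm play. A black carrying bar, 100 long (x), 14 thick (y), spans its middle on two end posts, 60 to 80 above its underside. Origin: centre of its underside, z up
- tray_handle (a point): Middle of the orange tray's black carrying bar, 68 mm above the tray's underside: grip here from above, fingers closing along the tray's y
- lower_tray: Grey tray, 110 (x) x 84 (y) x 35 high, 3 mm walls and floor, 0.6 kg, loose on the bench, holding two brass wheels. Origin: centre of its underside
- wheel_a: Brass caster wheel, 43 across, 18 thick, lying in the grey tray under the orange one; origin at the centre of its underside
- wheel_b: A second brass caster wheel, same size, also in the grey tray
- mat: Green mat fixed to the bench, 140 (its x) x 110 (its y), 3 thick. Origin: centre of its underside, on the bench; the orange tray goes here, either way round or turned. It and the tray pile may change places
- magazine: Magazine fixed to the bench: grey base 80 (its x) x 220 (its y) x 10, with an open channel along its y between two aluminium walls 34 high (tops above the bench) and a blue end block, 38 high, at its -y end. Origin: centre of its underside, on the bench. Its -y is the pulling direction (roughly the robot's right)
- follower (a joint): Travel of the follower in m: 0 at home (the spring holds it there), growing as it is pulled along the magazine's -y, end stop at 0.1. The spring pulls back with 4 N at home and 1 N more for each 10 mm; let go, it runs home
- follower_grip (a point): Point to grip on the follower: 74 mm above the bench on the axis of its upright blue grip, which is 14 thick along the magazine's y, 36 wide along its x and reaches from 40 to 98 above the bench; fingers close along the magazine's y, tips above the 34 mm walls
- pointer (a point): Yellow pointer, 4 mm wide, sticking out from the follower over the magazine's front (its -x) wall; this point is its outer end, at the same place along the magazine's y as the middle of the grip
- marker: Red marker clip, 10 wide along the magazine's y, 16 high, on the outside of the front wall, just under the pointer's path; its middle is 45 to 85 mm from the pointer's home. Its axes are those of the magazine
- glue_bottle: Bystander: glue bottle with a yellow nozzle, 161 tall; origin under its centre
- finial: Bystander: turned pale wooden finial standing up, 81 tall; origin under its centre
- caster: Bystander: brass furniture caster standing on its plate, 48x59x60; origin under its centre
- sanding_block: Bystander: wooden sanding block, 108x74x27; origin under its centre
- screwdriver: Bystander: screwdriver with a yellow handle, 201 long; origin under its centre

How it is judged (in metres and radians):
On the way, in this order (a step that is already met when the one before it is completed fails the run):
1. The orange tray is lifted clear of the grey tray (z of upper_tray in the frame of lower_tray above 0.05 m and contact force between the fingers and upper_tray above 0.5 N), for 0.1 s.
2. The orange tray stands flat on the green mat, let go (horizontal distance between upper_tray and mat below 0.04 m and angle between upper_tray's own z axis and vertical below 0.08 rad and z of upper_tray in the frame of mat between 0 and 0.008 m and contact force between the fingers and upper_tray below 0.1 N), for 0.2 s.
3. The follower is held with its pointer at the red marker (y of pointer in the frame of marker between -0.005 and 0.005 m and contact force between the fingers and follower above 2 N), for 0.3 s.
At the end, for the whole second after the job is handed in: The fingers hold the follower (more than 2 N) still, with the pointer within 5 mm of the middle of the red marker along the magazine's y; the orange tray stands flat, released, its centre within 40 mm of the mat's centre; the grey tray is within 30 mm of its place and both wheels are still in it (all of step 2 and all of step 3 and linear speed of follower below 0.01 m/s and linear speed of upper_tray below 0.02 m/s and distance of lower_tray from where it was at the start of the episode below 0.03 m and x of wheel_a in the frame of lower_tray between -0.045 and 0.045 m and y of wheel_a in the frame of lower_tray between -0.035 and 0.035 m and z of each of wheel_a, wheel_b in the frame of lower_tray below 0.02 m and x of wheel_b in the frame of lower_tray between -0.045 and 0.045 m and y of wheel_b in the frame of lower_tray between -0.035 and 0.035 m); the arm keeps its last pose, push and grip.
It fails at once if The orange tray is let go in the air, more than 25 mm above the mat's underside (contact force between the fingers and upper_tray below 0.02 N and z of upper_tray in the frame of mat above 0.025 m and horizontal distance between upper_tray and lower_tray above 0.05 m).
It fails at once if The grey tray is moved more than 30 mm (distance of lower_tray from where it was at the start of the episode above 0.03 m).
It fails at once if Another thing on the bench is moved more than 30 mm (distance of any of glue_bottle, finial, caster, sanding_block, screwdriver from where it was at the start of the episode above 0.03 m).
It also fails if it takes over 51 s, if anything falls off the work surface, if the arm or the gripper's body presses on something with over 40 N, if the wrist force passes 120 N, or if a joint passes its speed limit or range.

### The arm

A 6-joint arm with a two-finger parallel gripper is mounted at the origin on a cart in front of the work surface, level with it; the furniture and walls round the work are solid. World frame = base frame: x ahead of the robot, y to its left, z up, the work surface at z = 0. Lengths are in mm, angles in rad, forces in N, time in s.
With the tool pointing down it reaches from about 325 to 850 mm from the base axis. Payload 4.4 kg.
Tool frame: the origin (TCP) lies at the very end of the fingers, on their centre line; the grasp point (between the pads) lies 19 mm behind it; z points along the fingers, y is the line along which they close (so a half turn about z gives the same grasp; the last joint's range is limited). The gripper opens to 94 mm and grips with 3 to 60 N. Pads are 16 mm wide; open, the fingers measure 119 mm over their backs; the gripper's body (75 mm by 177 mm) begins 78 mm behind the grasp point.
Start: joints at [1.173, 0.207, 1.542, -0, 1.393, -0.15], TCP at [140.483, 557.576, 205.447] pointing down, gripper open.
Joint ranges: [-2.73, 2.73], [-0.86, 2.22], [0.23, 2.46], [-1.11, 4.25], [0.08, 2.63], [-2.82, 2.82]. Speed limits (rad/s): [2.79, 2.79, 3.14, 3.14, 3.14, 3.14].

### API

Orientations are given as [roll, pitch, yaw] about the fixed x, y, z axes, in that order (R = Rz(yaw) Ry(pitch) Rx(roll)).
In Python, from rig import get_state, get_image, job_done, look_for, mark_of gives the robot as it stands.
- The arm moves only by the shell command python3 -m inch 'ROWS'. ROWS is JSON, a list of rows, each an object with "xyz": the shift along the tool's x, y, z in mm, a list of three; "turn": the turn, a rotation vector about the tool's x, y, z in degrees, a list of three; "grip": the opening, from 0 (shut) to 1 (fully open). In form: [{"xyz": [x, y, z], "turn": [ax, ay, az], "grip": grip}, ...]. A call has exactly 8 rows; each row is the pose to reach, as a shift and turn from the pose commanded when the call began, along the tool's axes at that moment; what a row does not reach only later rows make up. A row lasts 1/12 s, in which the tool goes at most 41.7 mm and 7.16 degrees, less where a joint would pass 70% of its speed; a pose out of reach is approached as far as the arm can. A call with a gripper value outside its range is refused whole. The fingers move at their own pace and stop on an object; the grip force is fixed at half the most. Time passes only in rows, so rows that repeat a pose let the fingers close, or fill a call up. It gives the time, the measured TCP pose, the force, the opening and the grip force at its end, in the units of the state.
- get_state(): the state, without advancing time (a new reading comes with each control period).
- get_image(name): name is "scene" or "top" or "wrist"; returns a dict with "image" (480x640x3 uint8, red, green, blue), "fx", "fy", "cx", "cy" (pixels), "extrinsics" (4x4, takes a point from camera to world coordinates); the wrist camera has in their place "hand_eye" (4x4, takes a point from camera to tool coordinates, whose origin is the TCP and whose axes are the flange's). Camera axes: x right, y down, z forward; pixel columns grow to the right and rows downward; lengths in mm; the calibration is good to about 2 mm. A picture is of the moment at which its call begins: read the wrist's pose just before it. There is no depth.
- job_done(): hands the job in; it is judged then, once.
Trained networks look in a picture, given as the dict that the camera call returned (one of the last four; its "shot" number tells which), for a name from the list of things; names that differ only in an ending like _2 or _b are one class to them, and where a whole thing is asked for, a point or a joint stands for the part that bears it (a point fixed in the world has none). Each returns a list of dicts, best first, with "conf" (0 to 1); they miss things now and then, are a little off and sometimes report something else, mostly with a low value. They report only what shows in the picture. A call takes as long as a camera call.
- look_for(picture, thing): "point" ([x, y, z] in mm, in the coordinates of the camera as it stood for that picture, good to about 4 mm: the middle of the surface that is visible of it).
- mark_of(picture, thing): "point" ([x, y, z] in mm, in the coordinates of the camera as it stood for that picture, good to about 4 mm: a listed point, or the origin of a listed thing).
The state is a dict: "time": time; "q": joint angles; "qvel": joint speeds; "tau": joint torques, N m; "tcp_pos": TCP position; "tcp_rot": TCP orientation; "wrist_force": force on the tool from outside, world axes, zero at the start; "moment": the same for the moment, N m; "finger_gap": opening from 0.0 (shut) to 1.0 (fully open); "grip_force": force on a finger pad.
Only numpy, scipy, OpenCV 4.12 (cv2) and the standard library are available. Lean on these libraries where they do the work, as an engineer would, in place of code of your own. Each camera call takes 0.05 s, during which the arm holds its last target. There are 200 camera calls.

## Working session

There is one attempt and no reset: what is moved stays moved. The work goes in short steps, Python scripts to look and compute and a shell command to move; the robot and the scene stay as the last step left them, time stands still between calls to the robot, and variables do not carry over. Pictures are saved under pics/ and viewed, at most 10 in all, crops included, and the job is handed in when it is done.

```bash
ls; mkdir -p pics
cat > h.py <<'E'
import numpy as np,cv2
from scipy.spatial.transform import Rotation as R
from rig import get_state,get_image,look_for,mark_of,job_done
def T(s):
    M=np.eye(4);M[:3,:3]=R.from_euler('xyz',s['tcp_rot']).as_matrix();M[:3,3]=s['tcp_pos'];return M
def shot(n):
    s=get_state();p=get_image(n)
    E=np.array(p['extrinsics']) if n!='wrist' else T(s)@np.array(p['hand_eye'])
    return p,E
def find(p,E,f,t):
    return [(np.round((E@np.r_[d['point'],1])[:3],1).tolist(),round(d['conf'],2)) for d in f(p,t)[:2]]
def save(p,n): cv2.imwrite('pics/'+n+'.png',cv2.cvtColor(p['image'],cv2.COLOR_RGB2BGR))
def ray(p,E,u,v):
    d=E[:3,:3]@np.array([(u-p['cx'])/p['fx'],(v-p['cy'])/p['fy'],1]);return E[:3,3],d
def atz(p,E,u,v,z):
    o,d=ray(p,E,u,v);return o+d*(z-o[2])/d[2]
E
python3 - <<'E'
from h import *
s=get_state();print(s)
ims=[]
for n in('scene','top','wrist'):
    p,E=shot(n);save(p,n+'0');print(n,np.round(E[:3,3]),p['fx'],p['cx'],p['cy'])
    for t in('upper_tray','tray_handle','lower_tray','mat','magazine','follower_grip','pointer','marker','glue_bottle','finial','caster','sanding_block','screwdriver'):
        print(t,find(p,E,mark_of,t))
E
```

```text
pics
{'time': 0.0, 'q': array([ 1.17350129e+00,  2.07425872e-01,  1.54292509e+00, -6.33126627e-07,
        1.39350085e+00, -1.50506597e-01]), 'qvel': array([-1.26966484e-03,  2.00925602e-04,  8.12355378e-05, -1.35442600e-03,
       -2.29449559e-03,  8.58498217e-04]), 'tau': array([ 8.04767615e-05, -3.70851052e+01, -2.81427813e+01,  6.98837126e-02,
        3.58877191e-02, -1.62721458e-04]), 'tcp_pos': array([140.16944353, 556.82961371, 204.3011778 ]), 'tcp_rot': array([-3.13935895e+00, -3.38118929e-04,  2.89480394e+00]), 'wrist_force': array([-5.08745720e-01,  4.96814561e-04, -3.04934642e-01]), 'moment': array([ 0.02330152, -0.02871421, -0.00989012]), 'grip_force': 0.0, 'finger_gap': 1.0016446927454787}
scene [156. 377. 731.] 471.45720096178553 316.7501853842096 228.28336536546783
upper_tray [([453.3, -121.6, 29.6], 0.7)]
tray_handle [([451.5, -122.8, 98.7], 0.65)]
lower_tray [([453.8, -123.7, -1.8], 0.6)]
mat [([457.2, 90.7, 1.2], 0.65)]
magazine [([451.4, -122.7, 99.5], 0.74), ([747.0, -317.2, -1.9], 0.23)]
follower_grip [([616.4, 63.8, 71.6], 0.76)]
pointer [([576.4, 67.8, 37.2], 0
[... 524 characters left out ...]
37.9], 0.25)]
lower_tray []
mat [([462.9, 96.6, -0.8], 0.8), ([607.2, 16.0, 3.8], 0.29)]
magazine [([611.3, 12.2, 2.6], 0.62)]
follower_grip [([616.5, 70.0, 70.2], 0.95)]
pointer [([577.4, 66.0, 41.4], 0.64)]
marker [([573.4, -14.8, 18.1], 0.48)]
glue_bottle [([748.9, -312.9, -1.2], 0.77)]
finial [([746.6, -147.2, 2.7], 0.79)]
caster [([450.4, -310.0, 0.1], 0.7)]
sanding_block [([704.7, -230.3, -3.2], 0.69)]
screwdriver [([368.0, -447.9, 0.3], 0.69)]
wrist [ 61. 578. 385.] 382.2263729518383 326.96258856234414 239.91254252648318
upper_tray []
tray_handle []
lower_tray []
mat []
magazine []
follower_grip []
pointer []
marker []
glue_bottle []
finial []
caster []
sanding_block []
screwdriver []
```

View pics/top0.png

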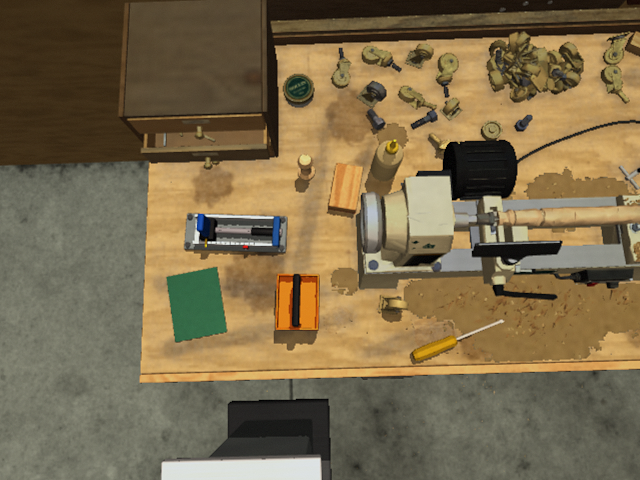

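View pics/scene0.png

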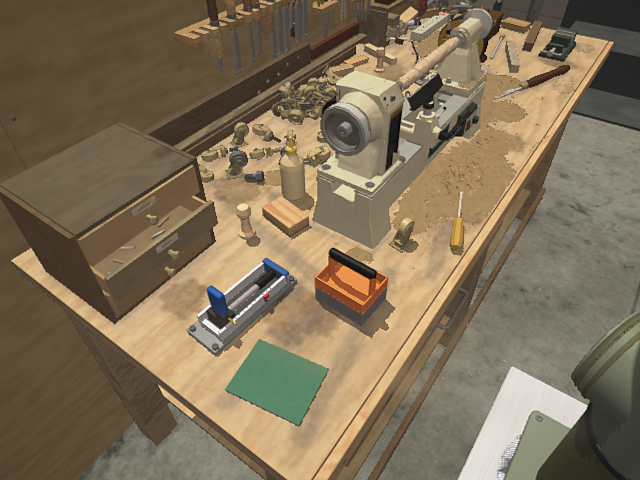

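The top view shows the tray's black bar running from (297,276) to (296,325), the mat's centre near (197,304) and the magazine from (187,215) to (287,250), with the red clip near (246,246). The scene view agrees. Next I'll get the yaws from colour masks.

Run:
```python
from h import *
def comp(m,near):
    n,l,st,c=cv2.connectedComponentsWithStats(m.astype(np.uint8))
    k=min((i for i in range(1,n) if st[i,4]>25),key=lambda i:np.hypot(*(c[i]-near)))
    return np.argwhere(l==k)[:,::-1]
def rect(p,E,pts,z,name):
    w=np.array([atz(p,E,u,v,z)[:2] for u,v in pts],np.float32)
    r=cv2.minAreaRect(w);print(name,np.round(r[0],1),np.round(r[1],1),round(r[2],2),len(pts))
p,E=shot('top');h=cv2.cvtColor(p['image'],cv2.COLOR_RGB2HSV);H,S,V=[h[...,i].astype(int) for i in range(3)]
rect(p,E,comp((H>60)&(H<95)&(S>90),(197,304)),3,'mat')
rect(p,E,comp((H>3)&(H<16)&(S>180)&(V>120),(285,300)),64,'orange')
b=(V<45);b[:270]=0;b[332:]=0;b[:,:280]=0;b[:,310:]=0
rect(p,E,comp(b,(297,300)),110,'bar')
bl=(H>100)&(H<125)&(S>120)&(V>60)
rect(p,E,comp(bl,(280,232)),38,'endblock'); rect(p,E,comp(bl,(203,226)),98,'grip')
red=((H<4)|(H>174))&(S>150)&(V>90); rect(p,E,comp(red,(246,246)),30,'red')
p2,E2=shot('scene')
h=cv2.cvtColor(p2['image'],cv2.COLOR_RGB2HSV);H,S,V=[h[...,i].astype(int) for i in range(3)]
rect(p2,E2,comp((H>60)&(H<95)&(S>90),(277,380)),3,'mat s')
bl=(H>100)&(H<125)&(S>120)&(V>60)
rect(p2,E2,comp(bl,(275,268)),38,'endblock s')
```

```text
mat [459.7  96.4] [137.8 108.2] 9.77 3329
orange [ 451.8 -103.6] [ 53.  103.1] 89.43 395
bar [ 453.6 -121.5] [13.5 97.8] 87.62 340
endblock [604.1 -76.9] [14.1 60.5] 85.84 193
grip [613.4  66.7] [33. 12.] 1.11 110Traceback (most recent call last):
  File "<stdin>", line 16, in <module>
  File "<stdin>", line 4, in comp
ValueError: min() iterable argument is empty
```

```bash
cat >> h.py <<'E'
def delta(xyz,yaw):
    "tool-frame shift (mm) and turn (deg) from the measured pose to a tool-down pose"
    M=T(get_state());G=R.from_euler('xyz',[180,0,yaw],degrees=True)
    print('shift',np.round(M[:3,:3].T@(np.array(xyz)-M[:3,3]),1),'turn',np.round((R.from_matrix(M[:3,:3]).inv()*G).as_rotvec(degrees=True),2))
E
python3 -c "
from h import *
delta([454,-121.5,210],178)"
```

```text
shift [-469.9 -581.9   -4.6] turn [  0.    -0.   -12.14]
```

```bash
R='x'; python3 -m inch '[{"xyz":[-220,-272,0],"turn":[0,0,-6],"grip":1},{"xyz":[-220,-272,0],"turn":[0,0,-6],"grip":1},{"xyz":[-220,-272,0],"turn":[0,0,-6],"grip":1},{"xyz":[-220,-272,0],"turn":[0,0,-6],"grip":1},{"xyz":[-220,-272,0],"turn":[0,0,-6],"grip":1},{"xyz":[-220,-272,0],"turn":[0,0,-6],"grip":1},{"xyz":[-220,-272,0],"turn":[0,0,-6],"grip":1},{"xyz":[-220,-272,0],"turn":[0,0,-6],"grip":1}]'
python3 -c "
from h import *
delta([454,-121.5,210],178)"
```

```text
time: 2.82
tcp_pos: [280.8, 253.4, 205.7]
tcp_rot: [3.141, 0.001, 3.001]
wrist_force: [0.5, -0.3, -0.6]
finger_gap: 0.997
grip_force: 0.0
shift [-224.2 -346.8   -4.3] turn [ 0.03  0.07 -6.08]
```

```bash
python3 -m inch '[{"xyz":[-224,-347,-4],"turn":[0,0,-6],"grip":1},{"xyz":[-224,-347,-4],"turn":[0,0,-6],"grip":1},{"xyz":[-224,-347,-4],"turn":[0,0,-6],"grip":1},{"xyz":[-224,-347,-4],"turn":[0,0,-6],"grip":1},{"xyz":[-224,-347,-4],"turn":[0,0,-6],"grip":1},{"xyz":[-224,-347,-4],"turn":[0,0,-6],"grip":1},{"xyz":[-224,-347,-4],"turn":[0,0,-6],"grip":1},{"xyz":[-224,-347,-4],"turn":[0,0,-6],"grip":1}]'
python3 -c "
from h import *
delta([454,-121.5,210],178)"
```

```text
time: 3.48
tcp_pos: [417.5, -43.9, 209.1]
tcp_rot: [-3.141, 0.001, 3.103]
wrist_force: [1.0, 0.4, -0.4]
finger_gap: 1.002
grip_force: 0.0
shift [-39.4 -76.2  -0.9] turn [-0.01  0.08 -0.19]
```

```bash
python3 -m inch '[{"xyz":[-39,-76,0],"turn":[0,0,0],"grip":1},{"xyz":[-39,-76,0],"turn":[0,0,0],"grip":1},{"xyz":[-39,-76,0],"turn":[0,0,0],"grip":1},{"xyz":[-39,-76,0],"turn":[0,0,0],"grip":1},{"xyz":[-39,-76,0],"turn":[0,0,0],"grip":1},{"xyz":[-39,-76,0],"turn":[0,0,0],"grip":1},{"xyz":[-39,-76,0],"turn":[0,0,0],"grip":1},{"xyz":[-39,-76,0],"turn":[0,0,0],"grip":1}]'
python3 - <<'E'
from h import *
p,E=shot('wrist');save(p,'w1');print(get_state()['tcp_pos'])
for t in('upper_tray','tray_handle','lower_tray','pointer','marker'): print(t,find(p,E,mark_of,t))
print((E[:3,3]-get_state()['tcp_pos']).round())
E
```

```text
time: 4.15
tcp_pos: [452.8, -117.6, 208.8]
tcp_rot: [-3.142, 0.0, 3.106]
wrist_force: [0.1, 0.4, 0.1]
finger_gap: 0.998
grip_force: 0.0
[ 452.88513779 -117.7896543   208.81612783]
upper_tray [([457.2, -121.2, 29.0], 0.82)]
tray_handle [([454.6, -123.7, 97.3], 0.73)]
lower_tray [([745.3, -314.4, 0.4], 0.41)]
pointer [([582.9, 70.4, 38.8], 0.67)]
marker [([748.8, -314.5, 3.2], 0.63), ([571.4, -12.9, 18.8], 0.38)]
[-82.   4. 179.]
```

View pics/w1.png

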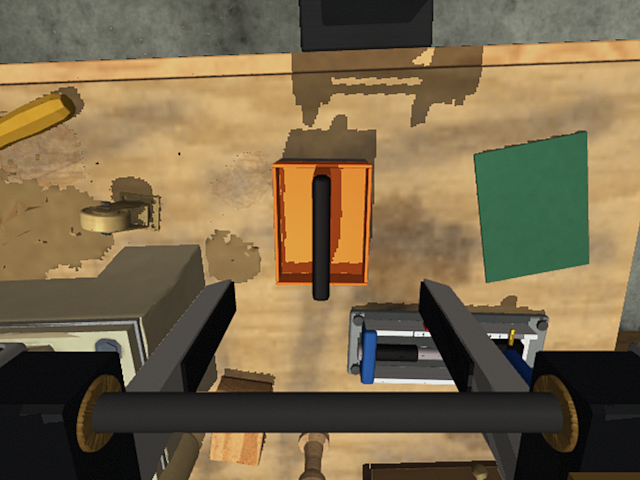

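The bar runs from (322,175) to (320,300), square to the fingers, and its measured height of 97 matches 29+68. I'll descend and grip.

```bash
python3 -m inch '[{"xyz":[-2,-5,30],"turn":[0,0,0],"grip":1},{"xyz":[-2,-5,60],"turn":[0,0,0],"grip":1},{"xyz":[-2,-5,90],"turn":[0,0,0],"grip":0.8},{"xyz":[-2,-5,110],"turn":[0,0,0],"grip":0.6},{"xyz":[-2,-5,122],"turn":[0,0,0],"grip":0.5},{"xyz":[-2,-5,130],"turn":[0,0,0],"grip":0.4},{"xyz":[-2,-5,130],"turn":[0,0,0],"grip":0.35},{"xyz":[-2,-5,130],"turn":[0,0,0],"grip":0.3}]'
python3 -m inch '[{"xyz":[0,0,0],"turn":[0,0,0],"grip":0.2},{"xyz":[0,0,0],"turn":[0,0,0],"grip":0.1},{"xyz":[0,0,0],"turn":[0,0,0],"grip":0},{"xyz":[0,0,0],"turn":[0,0,0],"grip":0},{"xyz":[0,0,0],"turn":[0,0,0],"grip":0},{"xyz":[0,0,0],"turn":[0,0,0],"grip":0},{"xyz":[0,0,0],"turn":[0,0,0],"grip":0},{"xyz":[0,0,0],"turn":[0,0,0],"grip":0}]'
```

```text
time: 5.12
tcp_pos: [455.1, -124.2, 78.8]
tcp_rot: [-3.142, 0.0, 3.104]
wrist_force: [1.0, -0.5, 0.9]
finger_gap: 0.613
grip_force: 0.0
time: 5.78
tcp_pos: [455.0, -123.8, 78.8]
tcp_rot: [3.141, 0.0, 3.104]
wrist_force: [0.2, 1.6, 1.5]
finger_gap: 0.147
grip_force: 30.0
```

```bash
python3 -m inch '[{"xyz":[0,0,-3],"turn":[0,0,0],"grip":0},{"xyz":[0,0,-8],"turn":[0,0,0],"grip":0},{"xyz":[0,0,-16],"turn":[0,0,0],"grip":0},{"xyz":[0,0,-28],"turn":[0,0,0],"grip":0},{"xyz":[0,0,-42],"turn":[0,0,0],"grip":0},{"xyz":[0,0,-56],"turn":[0,0,0],"grip":0},{"xyz":[0,0,-66],"turn":[0,0,0],"grip":0},{"xyz":[0,0,-70],"turn":[0,0,0],"grip":0}]'
python3 - <<'E'
from h import *
for n in('scene','wrist'):
    p,E=shot(n);save(p,n+'2')
    for t in('upper_tray','tray_handle','lower_tray','mat'): print(t,find(p,E,mark_of,t))
delta([460,96,149],178)
E
```

```text
time: 6.45
tcp_pos: [456.1, -124.7, 150.9]
tcp_rot: [-3.14, 0.003, 3.104]
wrist_force: [0.4, 0.3, -1.9]
finger_gap: 0.143
grip_force: 30.0
upper_tray [([455.2, -125.8, 99.7], 0.66), ([575.7, -15.8, 20.1], 0.18)]
tray_handle [([452.7, -123.8, 168.1], 0.93), ([456.0, -120.1, 103.5], 0.69)]
lower_tray [([452.1, -121.5, -2.1], 0.89), ([613.4, 63.2, 71.4], 0.23)]
mat [([460.8, 92.3, 1.3], 0.94)]
upper_tray [([583.6, 68.2, 38.5], 0.67), ([454.1, -124.6, 97.7], 0.61)]
tray_handle [([453.5, -126.3, 165.7], 0.91), ([459.8, 92.8, -1.0], 0.21)]
lower_tray []
mat [([458.8, 91.7, -2.5], 0.92)]
shift [  2.8 219.9  -0.9] turn [ 0.03 -0.07 -0.14]
```

View pics/scene2.png

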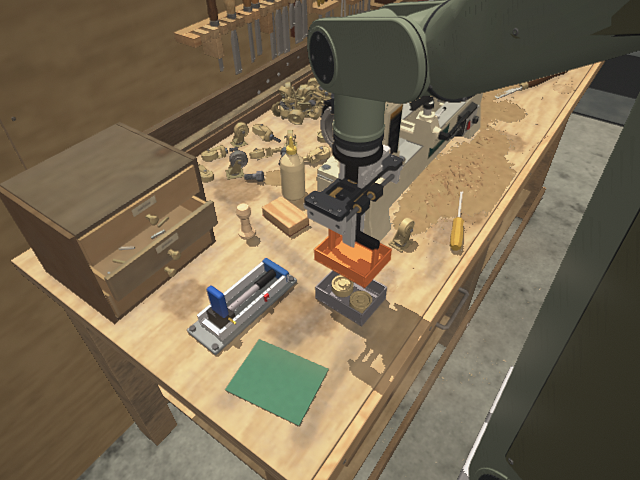

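The tray is lifted level at about (352,260), and the grey tray with both wheels stayed in place at (350,300). Now over to the mat.

```bash
python3 -m inch '[{"xyz":[0,25,0],"turn":[0,0,0],"grip":0},{"xyz":[0,60,0],"turn":[0,0,0],"grip":0},{"xyz":[0,100,0],"turn":[0,0,0],"grip":0},{"xyz":[0,140,0],"turn":[0,0,0],"grip":0},{"xyz":[1,175,0],"turn":[0,0,0],"grip":0},{"xyz":[2,200,0],"turn":[0,0,0],"grip":0},{"xyz":[3,213,0],"turn":[0,0,0],"grip":0},{"xyz":[3,218,0],"turn":[0,0,0],"grip":0}]'
python3 -m inch '[{"xyz":[0,0,15],"turn":[0,0,0],"grip":0},{"xyz":[0,0,35],"turn":[0,0,0],"grip":0},{"xyz":[0,0,55],"turn":[0,0,0],"grip":0},{"xyz":[0,0,70],"turn":[0,0,0],"grip":0},{"xyz":[0,0,80],"turn":[0,0,0],"grip":0},{"xyz":[0,0,85],"turn":[0,0,0],"grip":0},{"xyz":[0,0,87],"turn":[0,0,0],"grip":0},{"xyz":[0,0,87],"turn":[0,0,0],"grip":0}]'
python3 - <<'E'
from h import *
p,E=shot('scene')
for t in('upper_tray','tray_handle','mat'): print(t,find(p,E,mark_of,t))
E
```

```text
time: 7.62
tcp_pos: [459.5, 96.1, 148.3]
tcp_rot: [3.141, -0.001, 3.108]
wrist_force: [0.2, -0.3, -1.9]
finger_gap: 0.149
grip_force: 30.0
time: 8.28
tcp_pos: [460.4, 93.6, 61.7]
tcp_rot: [-3.142, 0.0, 3.104]
wrist_force: [-0.5, 0.8, -0.8]
finger_gap: 0.141
grip_force: 30.0
upper_tray [([459.1, 93.3, 13.1], 0.86), ([427.4, -118.5, 0.8], 0.27)]
tray_handle [([456.5, 92.7, 82.0], 0.76)]
mat []
```

```bash
python3 -m inch '[{"xyz":[0,0,1],"turn":[0,0,0],"grip":0},{"xyz":[0,0,2.5],"turn":[0,0,0],"grip":0},{"xyz":[0,0,4],"turn":[0,0,0],"grip":0},{"xyz":[0,0,5.5],"turn":[0,0,0],"grip":0},{"xyz":[0,0,6.5],"turn":[0,0,0],"grip":0},{"xyz":[0,0,7.5],"turn":[0,0,0],"grip":0},{"xyz":[0,0,8],"turn":[0,0,0],"grip":0},{"xyz":[0,0,8],"turn":[0,0,0],"grip":0}]'
```

```text
time: 9.15
tcp_pos: [459.9, 93.9, 53.4]
tcp_rot: [-3.142, -0.0, 3.104]
wrist_force: [-0.3, 0.1, -1.9]
finger_gap: 0.148
grip_force: 30.0
```

```bash
python3 -m inch '[{"xyz":[0,0,0.5],"turn":[0,0,0],"grip":0},{"xyz":[0,0,0.8],"turn":[0,0,0],"grip":0},{"xyz":[0,0,1],"turn":[0,0,0],"grip":0},{"xyz":[0,0,1.3],"turn":[0,0,0],"grip":0},{"xyz":[0,0,1.6],"turn":[0,0,0],"grip":0},{"xyz":[0,0,1.8],"turn":[0,0,0],"grip":0},{"xyz":[0,0,2],"turn":[0,0,0],"grip":0},{"xyz":[0,0,2],"turn":[0,0,0],"grip":0}]'
```

```text
time: 9.82
tcp_pos: [460.1, 94.0, 52.7]
tcp_rot: [-3.142, -0.0, 3.104]
wrist_force: [-4.5, 0.2, 7.9]
finger_gap: 0.145
grip_force: 30.0
```

Force of +7.9 N shows the tray is resting on the mat. Release it and rise.

```bash
python3 -m inch '[{"xyz":[0,0,-0.8],"turn":[0,0,0],"grip":0},{"xyz":[0,0,-0.8],"turn":[0,0,0],"grip":0.3},{"xyz":[0,0,-0.8],"turn":[0,0,0],"grip":0.5},{"xyz":[0,0,-0.8],"turn":[0,0,0],"grip":0.6},{"xyz":[0,0,-0.8],"turn":[0,0,0],"grip":0.6},{"xyz":[0,0,-0.8],"turn":[0,0,0],"grip":0.6},{"xyz":[0,0,-0.8],"turn":[0,0,0],"grip":0.6},{"xyz":[0,0,-0.8],"turn":[0,0,0],"grip":0.6}]'
python3 -m inch '[{"xyz":[0,0,-5],"turn":[0,0,0],"grip":0.6},{"xyz":[0,0,-20],"turn":[0,0,0],"grip":0.6},{"xyz":[0,0,-40],"turn":[0,0,0],"grip":0.6},{"xyz":[0,0,-65],"turn":[0,0,0],"grip":0.6},{"xyz":[0,0,-90],"turn":[0,0,0],"grip":0.6},{"xyz":[0,0,-120],"turn":[0,0,0],"grip":0.6},{"xyz":[0,0,-145],"turn":[0,0,0],"grip":0.6},{"xyz":[0,0,-150],"turn":[0,0,0],"grip":0.6}]'
python3 - <<'E'
from h import *
p,E=shot('wrist');save(p,'w3')
for t in('upper_tray','tray_handle','mat','follower_grip','pointer','marker','magazine'): print(t,find(p,E,mark_of,t))
E
```

```text
time: 10.48
tcp_pos: [460.1, 93.9, 52.4]
tcp_rot: [-3.142, -0.0, 3.104]
wrist_force: [0.5, 0.5, -0.3]
finger_gap: 0.587
grip_force: 0.0
time: 11.15
tcp_pos: [463.4, 94.0, 207.9]
tcp_rot: [3.141, 0.01, 3.104]
wrist_force: [0.6, 0.3, 0.7]
finger_gap: 0.599
grip_force: 0.0
upper_tray [([461.0, 94.4, 5.6], 0.74)]
tray_handle [([457.4, 96.9, 71.0], 0.81)]
mat []
follower_grip [([612.4, 69.2, 72.1], 0.82)]
pointer [([584.2, 66.8, 40.4], 0.93)]
marker [([572.4, -14.6, 18.8], 0.5)]
magazine [([611.2, 8.9, 0.4], 0.85)]
```

View pics/w3.png

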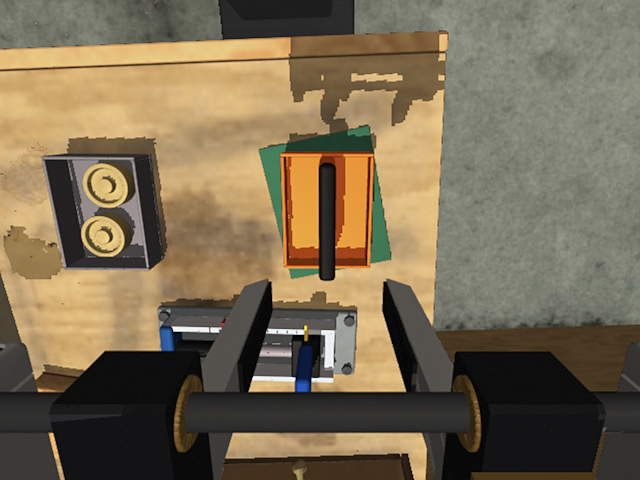

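The tray stands square on the mat at (328,210), and both wheels are in the grey tray at (107,210). Now to the follower.

```bash
python3 -c "
from h import *
delta([614,68,207],176.3)"
python3 -m inch '[{"xyz":[-35,-6,0],"turn":[0,-0.5,1.5],"grip":0.6},{"xyz":[-75,-14,0],"turn":[0,-0.5,1.5],"grip":0.6},{"xyz":[-115,-22,0],"turn":[0,-0.5,1.5],"grip":0.6},{"xyz":[-150,-31,0],"turn":[0,-0.5,1.5],"grip":0.6},{"xyz":[-150,-31,0],"turn":[0,-0.5,1.5],"grip":0.6},{"xyz":[-150,-31,0],"turn":[0,-0.5,1.5],"grip":0.6},{"xyz":[-150,-31,0],"turn":[0,-0.5,1.5],"grip":0.6},{"xyz":[-150,-31,0],"turn":[0,-0.5,1.5],"grip":0.6}]'
python3 - <<'E'
from h import *
for n in('wrist','top'):
    p,E=shot(n);save(p,n+'4')
    for t in('follower_grip','pointer','marker','magazine'): print(t,find(p,E,mark_of,t),find(p,E,look_for,t))
p,E=shot('wrist');np.savez('w4.npz',im=p['image'],E=E,k=[p['fx'],p['fy'],p['cx'],p['cy']])
delta([614,68,100],176.3)
im=cv2.imread('pics/wrist4.png');cv2.imwrite('pics/c4.png',im)
E
```

```text
shift [-156.  -20.   -7.] turn [-0.01 -0.21  1.56]
time: 12.22
tcp_pos: [607.4, 57.8, 201.9]
tcp_rot: [3.141, 0.007, 3.079]
wrist_force: [-0.2, 0.1, 0.1]
finger_gap: 0.601
grip_force: 0.0
follower_grip [([614.7, 68.6, 75.1], 0.82), ([582.8, 66.0, 39.4], 0.24)] [([603.2, 63.2, 43.6], 0.66), ([609.6, 15.6, 22.2], 0.55)]
pointer [([580.9, 67.2, 38.0], 0.68)] [([612.9, 59.8, 40.7], 0.67)]
marker [([574.5, -13.9, 20.0], 0.7), ([748.4, -145.3, 1.1], 0.61)] [([569.4, -12.1, 33.5], 0.48)]
magazine [([615.6, 8.9, 1.6], 0.77)] [([606.2, 13.7, 24.3], 0.71)]
follower_grip [([615.3, 67.0, 72.9], 0.76), ([480.2, -130.3, 3.1], 0.38)] [([608.5, 59.4, 35.2], 0.63)]
pointer [] [([604.9, 57.4, 40.7], 0.59)]
marker [([572.8, -15.4, 16.2], 0.47)] [([458.2, 89.4, 12.3], 0.61), ([698.0, -229.8, 24.8], 0.5)]
magazine [([608.0, 17.1, 2.8], 0.59)] [([602.7, 9.5, 16.8], 0.73)]
shift [ -3.6  11.  102.4] turn [0.01 0.49 0.06]
```

View pics/wrist4.png

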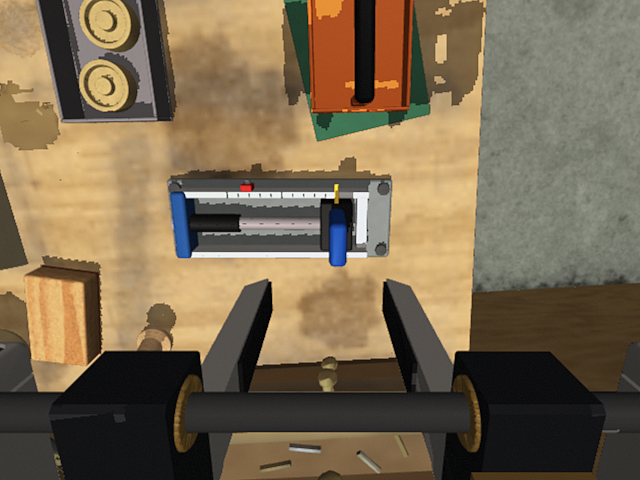

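The pointer is at (337,193), the red clip at (247,187), and the magazine lies square to the fingers. The grip measures about (615, 68, 74), consistent across the views. Descending and gripping.

```bash
python3 -m inch '[{"xyz":[-4,11,20],"turn":[0,0.5,0],"grip":0.6},{"xyz":[-4,11,50],"turn":[0,0.5,0],"grip":0.6},{"xyz":[-4,11,80],"turn":[0,0.5,0],"grip":0.6},{"xyz":[-4,11,105],"turn":[0,0.5,0],"grip":0.6},{"xyz":[-4,11,125],"turn":[0,0.5,0],"grip":0.6},{"xyz":[-4,11,138],"turn":[0,0.5,0],"grip":0.6},{"xyz":[-4,11,145],"turn":[0,0.5,0],"grip":0.5},{"xyz":[-4,11,145],"turn":[0,0.5,0],"grip":0.4}]'
python3 -m inch '[{"xyz":[0,0,0],"turn":[0,0,0],"grip":0.3},{"xyz":[0,0,0],"turn":[0,0,0],"grip":0.2},{"xyz":[0,0,0],"turn":[0,0,0],"grip":0.1},{"xyz":[0,0,0],"turn":[0,0,0],"grip":0},{"xyz":[0,0,0],"turn":[0,0,0],"grip":0},{"xyz":[0,0,0],"turn":[0,0,0],"grip":0},{"xyz":[0,0,0],"turn":[0,0,0],"grip":0},{"xyz":[0,0,0],"turn":[0,0,0],"grip":0}]'
python3 - <<'E'
from h import *
def cen(im,f):
    h=cv2.cvtColor(im,cv2.COLOR_RGB2HSV).astype(int);m=f(h[...,0],h[...,1],h[...,2]).astype(np.uint8)
    n,l,st,c=cv2.connectedComponentsWithStats(m)
    return [(st[i,4],c[i].round(1)) for i in range(1,n) if st[i,4]>12 and 150<c[i][1]<260 and 180<c[i][0]<380]
d=np.load('w4.npz');p=dict(zip(('fx','fy','cx','cy'),d['k']))
ax=np.array([-np.sin(np.radians(-3.7)),np.cos(np.radians(-3.7))])
for nm,f,z in(('red',lambda H,S,V:((H<5)|(H>174))&(S>150)&(V>120),24),('yel',lambda H,S,V:(H>20)&(H<32)&(S>170)&(V>120),39)):
    for a,c in cen(d['im'],f):
        w=atz(p,d['E'],*c,z);print(nm,a,c,w.round(1),'along',round(w[:2]@ax,1))
E
```

```text
time: 13.83
tcp_pos: [613.7, 68.0, 55.9]
tcp_rot: [-3.142, -0.003, 3.078]
wrist_force: [-1.0, 0.2, 0.2]
finger_gap: 0.494
grip_force: 0.0
time: 14.5
tcp_pos: [615.7, 65.8, 58.9]
tcp_rot: [-3.139, 0.002, 3.078]
wrist_force: [-0.8, -5.9, 2.2]
finger_gap: 0.144
grip_force: 30.0
red 73 [245.9 185.9] [576.3 -16.   24. ] along 21.2
yel 64 [336.5 192. ] [584.9  68.   39. ] along 105.6
```

```bash
python3 -m inch '[{"xyz":[0,-5,0],"turn":[0,0,0],"grip":0},{"xyz":[0,-15,0],"turn":[0,0,0],"grip":0},{"xyz":[0,-27,0],"turn":[0,0,0],"grip":0},{"xyz":[0,-40,0],"turn":[0,0,0],"grip":0},{"xyz":[0,-53,0],"turn":[0,0,0],"grip":0},{"xyz":[0,-65,0],"turn":[0,0,0],"grip":0},{"xyz":[0,-73,0],"turn":[0,0,0],"grip":0},{"xyz":[0,-76,0],"turn":[0,0,0],"grip":0}]'
python3 - <<'E'
from h import *
for n in('scene','wrist','top'):
    p,E=shot(n);save(p,n+'5')
    for t in('follower_grip','pointer','marker'): print(t,find(p,E,mark_of,t))
print(get_state()['tcp_pos'])
a=cv2.imread('pics/wrist5.png')[60:360,160:480];b=cv2.imread('pics/scene5.png')[220:370,160:320]
cv2.imwrite('pics/c5.png',np.hstack([cv2.resize(a,(400,375)),cv2.resize(b,(400,375),interpolation=cv2.INTER_CUBIC)]))
E
```

```text
time: 15.17
tcp_pos: [611.1, -5.4, 58.9]
tcp_rot: [3.136, 0.003, 3.077]
wrist_force: [0.2, 11.9, 3.8]
finger_gap: 0.145
grip_force: 30.0
follower_grip [([610.7, -6.7, 71.0], 0.69)]
pointer [([570.7, -1.8, 35.3], 0.94)]
marker [([573.5, -13.6, 19.1], 0.43)]
follower_grip [([609.7, -1.7, 77.3], 0.81)]
pointer [([579.3, -1.7, 37.7], 0.84)]
marker [([572.6, -14.4, 17.4], 0.53)]
follower_grip [([612.7, -2.5, 71.9], 0.73)]
pointer [([573.7, -3.9, 36.6], 0.62)]
marker [([576.3, -16.1, 17.8], 0.6)]
[611.17668255  -4.20270485  58.90332803]
```

View pics/c5.png

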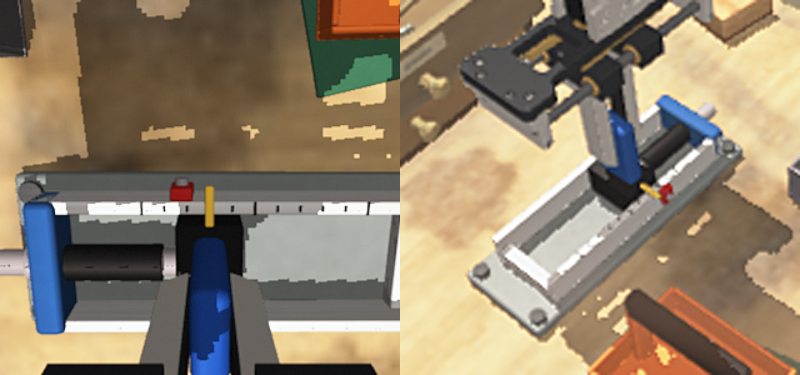

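The wrist crop shows the pointer at (209,205) and the red clip still to its left at (181,190), so some travel is left.

```bash
cat > m.py <<'E'
from h import *
ax=np.array([np.sin(np.radians(3.7)),np.cos(np.radians(3.7))])
p,E=shot('wrist');h=cv2.cvtColor(p['image'],cv2.COLOR_RGB2HSV).astype(int);H,S,V=[h[...,i] for i in range(3)]
r={}
for nm,m,z in(('red',((H<6)|(H>174))&(S>140)&(V>90),26),('yel',(H>18)&(H<32)&(S>150)&(V>120),38)):
    m=m.astype(np.uint8);m[:185]=0;m[260:]=0;m[:,:240]=0;m[:,400:]=0
    n,l,st,c=cv2.connectedComponentsWithStats(m);k=1+np.argmax(st[1:,4]);w=atz(p,E,*c[k],z)
    r[nm]=w[:2]@ax;print(nm,st[k],c[k].round(1),w.round(1))
print('pointer-marker',round(r['yel']-r['red'],2),get_state()['tcp_pos'].round(1))
E
python3 m.py
```

```text
red [295 206  19  15 225] [304.5 214.1] [575.9 -14.1  26. ]
yel [324 209   7  32 223] [327.  224.6] [579.8  -1.6  38. ]
pointer-marker 12.7 [611.2  -4.2  58.9]
```

```bash
python3 -m inch '[{"xyz":[0,-3,0],"turn":[0,0,0],"grip":0},{"xyz":[0,-6,0],"turn":[0,0,0],"grip":0},{"xyz":[0,-9,0],"turn":[0,0,0],"grip":0},{"xyz":[0,-11,0],"turn":[0,0,0],"grip":0},{"xyz":[0,-12.5,0],"turn":[0,0,0],"grip":0},{"xyz":[0,-12.5,0],"turn":[0,0,0],"grip":0},{"xyz":[0,-12.5,0],"turn":[0,0,0],"grip":0},{"xyz":[0,-12.5,0],"turn":[0,0,0],"grip":0}]'
python3 m.py
python3 - <<'E'
from h import *
p,E=shot('scene')
for t in('pointer','marker','upper_tray','lower_tray'): print(t,find(p,E,mark_of,t))
a,_=shot('wrist');cv2.imwrite('pics/c6.png',np.hstack([cv2.resize(x[...,::-1],(400,375),interpolation=cv2.INTER_CUBIC) for x in(a['image'][60:360,160:480],p['image'][220:370,160:320])]))
E
```

```text
time: 16.48
tcp_pos: [610.4, -16.3, 58.9]
tcp_rot: [3.135, 0.003, 3.079]
wrist_force: [0.8, 12.1, 3.6]
finger_gap: 0.148
grip_force: 30.0
red [318 206   6  15  75] [320.5 214.1] [575.7 -17.   26. ]
yel [324 209   7  33 224] [327.  224.8] [579.1 -13.6  38. ]
pointer-marker 3.62 [610.4 -16.2  58.9]
pointer [([574.7, -13.5, 38.3], 0.76), ([457.2, 96.0, 74.1], 0.73)]
marker [([574.3, -18.0, 15.0], 0.47)]
upper_tray [([456.7, 95.2, 2.5], 0.91)]
lower_tray [([453.3, -122.6, -2.4], 0.75)]
```

View pics/c6.png

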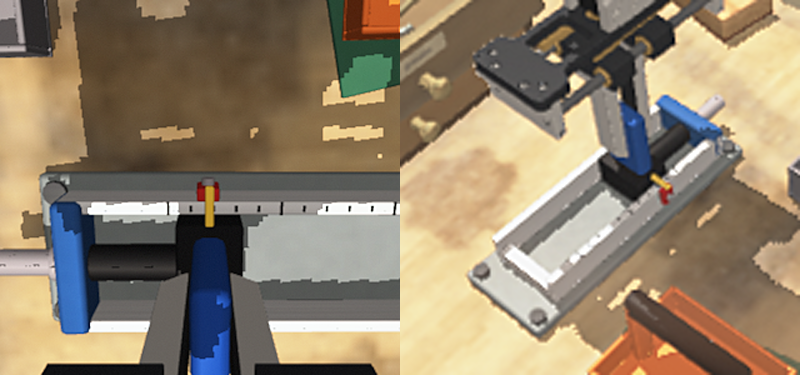

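The pointer at (209,205) sits over the middle of the red clip, which spans 197 to 219. The 3.6 mm reading comes from the clip being partly hidden, since only its left half was segmented. The hold is steady, so I'm handing in.

```bash
python3 -m inch '[{"xyz":[0,0,0],"turn":[0,0,0],"grip":0},{"xyz":[0,0,0],"turn":[0,0,0],"grip":0},{"xyz":[0,0,0],"turn":[0,0,0],"grip":0},{"xyz":[0,0,0],"turn":[0,0,0],"grip":0},{"xyz":[0,0,0],"turn":[0,0,0],"grip":0},{"xyz":[0,0,0],"turn":[0,0,0],"grip":0},{"xyz":[0,0,0],"turn":[0,0,0],"grip":0},{"xyz":[0,0,0],"turn":[0,0,0],"grip":0}]' && python3 -c "
from rig import job_done
print(job_done())"
```

```text
time: 17.5
tcp_pos: [610.3, -16.2, 58.8]
tcp_rot: [3.135, 0.003, 3.079]
wrist_force: [1.2, 11.8, 3.3]
finger_gap: 0.146
grip_force: 30.0
the job is handed in; nothing more can be done
None
```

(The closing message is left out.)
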